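Open the dial padlock of a specimen lock box and present it

ROBOT

A 6-joint arm with a two-finger parallel gripper is mounted at the origin on a cart in front of the work surface, level with it; the furniture and walls round the work are solid. World frame = base frame: x ahead of the robot, y to its left, z up, the work surface at z = 0. Lengths are in m, angles in rad, forces in N, time in s.
With the tool pointing down it reaches from about 0.3 to 0.875 m from the base axis. Payload 6.4 kg.
Tool frame: the origin (TCP) lies on the mounting face of the last link; the fingertips stand 166 mm ahead of it and the grasp point (between the pads) lies 147 mm ahead of it; z points along the fingers, y is the line along which they close (so a half turn about z gives the same grasp; the last joint's range is limited). The gripper opens to 88 mm and grips with 3 to 60 N. Pads are 18 mm wide; open, the fingers measure 123 mm over their backs; the gripper's body (75 mm by 187 mm) begins 45 mm behind the grasp point.
Start: joints at [-1.483, 0.181, 1.607, -0, 1.354, -0.206], TCP at [0.167, -0.55, 0.405] pointing down, gripper open.
Joint ranges: [-2.99, 2.99], [-0.89, 2.07], [0.3, 2.58], [-1.14, 4.28], [0, 2.63], [-3.12, 3.12]. Speed limits (rad/s): [2.57, 2.57, 3.01, 3.14, 3.14, 3.14].

INTERFACE

Orientations are given as a 3x3 rotation matrix whose columns are the frame's x, y, z axes.
In Python, from plant import r, vision gives the robot as it stands.
- The arm moves only by the shell command python3 -m handwheel 'ROWS' [FORCE]. ROWS is JSON, a list of rows, each an object with "xyz": the shift along the tool's x, y, z in mm, a list of three; "dr": the turn, a rotation vector about the tool's x, y, z in degrees, a list of three; "grip": the opening, from -1 (shut) to 1 (fully open). In form: [{"xyz": [tx, ty, tz], "dr": [rx, ry, rz], "grip": grip}, ...]. A call has 1 to 20 rows; each row shifts and turns the commanded pose from where the row before left it, along the tool's axes as they then stand; what a row does not reach is not made up. A row lasts 1/12 s, in which the tool goes at most 41.7 mm and 7.16 degrees, less where a joint would pass 70% of its speed; a pose out of reach is approached as far as the arm can. A call is refused whole if a number of a shift passes 41.7 or a number of a turn 7.16, either way. A call with a gripper value outside its range is refused whole. The fingers move at their own pace and stop on an object; FORCE is the grip in N (left out, the last holds). Time passes only in rows, so rows that do not move let the fingers close. It gives the time, the measured TCP pose, the force, the opening and the grip force at its end, in the units of the state.
- r.sense(): the state, without advancing time (a new reading comes with each control period).
- vision.get_image(name): name is "scene" or "side" or "wrist"; returns a dict with "image" (384x512x3 uint8, red, green, blue), "z_map" (384x512 float32, m along the optical axis (not along the pixel's ray), 0 where there is no reading), "camera_matrix" (3x3 intrinsics, pixels), "position" and "orientation" of the camera in the world; the wrist camera has in their place "hand_eye" (4x4, takes a point from camera to tool coordinates, whose origin is the TCP and whose axes are the flange's). Camera axes: x right, y up, looking along -z (the intrinsics and any distortion apply to the point x, -y, -z); pixel columns grow to the right and rows downward; lengths in m; the calibration is good to about 2 mm. A picture is of the moment at which its call begins: read the wrist's pose just before it.
- r.sign_off(): hands the job in; it is judged then, once.
The state is a dict: "time_s": time; "joints": joint angles; "joint_vel": joint speeds; "tau": joint torques, N m; "eef_pos": TCP position; "ee_rot": TCP orientation; "wrist_force": force on the tool from outside, world axes, zero at the start; "torque": the same for the moment, N m; "finger_gap": finger opening in m; "grasp_force": force on a finger pad.
Only numpy, scipy, OpenCV 4.12 (cv2) and the standard library are available. Lean on these libraries where they do the work, as an engineer would, in place of code of your own. Each camera call takes 0.05 s, during which the arm holds its last target. There are 200 camera calls.

TASK

The specimen lock box is shut by a dial padlock on its hasp, left on day lock, so that only the dial has been turned a few clicks off its opening mark: turn the dial back until its red line clicks home at the white index line beside the shackle, then pull the lock body straight away from the hasp's staple until the shackle is fully open. Slip the open lock off the staple without wrenching it against the box, and leave the things standing round the box alone. Finish while still holding the open padlock up for a colleague to see, dial up and level, at least 10 cm clear above the box.

Things in the scene. Friction and masses are not known exactly. Their poses are not given: they have to be found in the camera images.
- lockbox: Heavy grey steel lock box, blue lid, immovable; 190 (x) x 280 (y) x 61 mm high. Origin: centre of its underside; x from its front to its back, y to its left. Along its front a channel, 6 mm deep, floor 55 mm above the bench, box x -85 to -29 mm, y -132 to +132 mm, lies between the front rim and the lid, both 61 mm high and clear above. The padlock lies in it.
- staple (a point): Middle of the eye of the hasp's staple: box x -42, y +40, 68 mm above the bench. The staple is a closed arch of 6 mm steel bar fixed in the channel, in the box's xz plane: legs 19 mm apart, top 82 mm above the bench, so the eye looks along box y. Round its foot lies the hasp's strap, 16 mm wide along box y, its top 63 mm above the bench.
- padlock: Loose brass padlock on its back in the channel, about 0.5 kg, body 48 (x) x 50 (y) x 26 (z) mm. Origin: centre of the body's underside; z up through the dial; x out of the end with the shackle, at first about along box +y to the staple. The sides (50 mm apart along its y) stand 20 mm out of the channel: grip them from above. It has 3 mm of play in the channel.
- shackle_crown (a point): Outer middle of the shackle's bow, 56.5 mm from the padlock's origin when shut. The shackle is a level U of 7 mm bar, 13 mm above the lock's underside: heel at padlock y +15 (stays in the body), toe at y -15 (through the staple's eye, pointing into the body). Fully open, the toe's end is 19 mm off the body; the lock lifts straight off with the staple 33 to 39 mm from the origin along padlock x.
- shackle (a joint): How far the shackle is drawn out of the lock body (m): 0 shut, 0.024 fully open at its stop. It stays where it is left (about 6 N of friction, no spring). With the dial off the opening notch it moves about 1 mm and stops hard. Pulling the body along padlock -x opens it once the bow catches on the staple, after up to 12 mm of slack.
- dial (a joint): Dial angle (rad), counterclockwise from above; 0 = red line along padlock +x at the white index line: the lock can open (also at full turns). Rests in one of twelve notches 0.524 apart; about 0.1 N m takes it over to the next, and let go in between it snaps into the nearer one. Starts 2 to 5 notches counterclockwise of 0; no stops. Held fast while the shackle is open.
- dial_grip (a point): On the dial's axis, 38 mm above the padlock's underside, mid height of its grip: a black fluted cylinder 30 mm across, 15 mm high (30 to 45 mm above the underside), on a flange 38 mm across. A red line on its top and side runs from the axis to the opening mark on the flange; the other eleven ticks are white.
- calculator: Bystander: black desk calculator on its prop, 107 x 118 x 69 mm, right of the box; origin under its centre.
- label_roll: Bystander: upright roll of labels, 85 mm across, 62 mm high, right of the box; origin under its centre.
- sample_cup: Bystander: clear plastic sample cup, 60 mm across, 62 mm high, right of the box; origin under its centre.
Mind the look-alikes: they are no part of the job. What is shaped like the padlock but purple is not meant.

How it is judged:
On the way, in this order (a step that is already met when the one before it is completed fails the run):
1. the dial rests at the opening mark while the lock is still shut (value of joint shackle below 0.004 m and (value of joint dial between -0.15 and 0.15 rad or value of joint dial between 6.133 and 6.433 rad or value of joint dial between -6.433 and -6.133 rad)), for 0.2 s.
2. the shackle is pulled open while the lock is still on the staple (value of joint shackle above 0.019 m and height (world z) of padlock below 0.075 m), for 0.2 s.
At the end, for the whole second after the job is handed in: the gripper still holds the padlock (more than 3 N on it), still, its underside more than 155 mm above the bench (about 95 mm above the box), level to within 0.3 rad with the dial up, the shackle open by more than 18 mm, and nothing of it touching the box (value of joint shackle above 0.018 m and height (world z) of padlock above 0.155 m and angle between padlock's own z axis and vertical below 0.3 rad and contact force between padlock and the fingers above 3 N and contact force between padlock and lockbox below 0.1 N and linear speed of padlock below 0.03 m/s); the arm keeps its last pose, push and grip.
It fails at once if the lock is wrenched against the box (more than 90 N) (contact force between padlock and lockbox above 90 N).
It fails at once if the calculator is pushed away (distance of calculator from where it was at the start of the episode above 0.03 m).
It fails at once if the label roll is pushed away (distance of label_roll from where it was at the start of the episode above 0.03 m).
It fails at once if the sample cup is pushed away or tipped (distance of sample_cup from where it was at the start of the episode above 0.03 m or angle between sample_cup's own z axis and vertical above 0.5 rad).
It also fails if it takes over 64 s, if anything falls off the work surface, if the arm or the gripper's body presses on something with over 40 N, if the wrist force passes 120 N, or if a joint passes its speed limit or range.

## Working session

There is one attempt and no reset: what is moved stays moved. The work goes in short steps, Python scripts to look and compute and a shell command to move; the robot and the scene stay as the last step left them, time stands still between calls to the robot, and variables do not carry over. Pictures are saved under pics/ and viewed, at most 10 in all, crops included, and the job is handed in when it is done.

```bash
ls; mkdir -p pics
cat > h.py <<'E'
import numpy as np, cv2
from plant import r, vision
def grab(n,save=None):
    s=r.sense(); d=vision.get_image(n); im=d["image"]
    if n=="wrist":
        T=np.eye(4);T[:3,:3]=np.array(s["ee_rot"]);T[:3,3]=s["eef_pos"]
        C=T@np.array(d["hand_eye"]); R,p=C[:3,:3],C[:3,3]
    else: R,p=np.array(d["orientation"]),np.array(d["position"])
    d["R"],d["p"]=R,p
    if save:
        cv2.imwrite(save+".png",cv2.cvtColor(im,cv2.COLOR_RGB2BGR))
        np.savez(save+".npz",image=im,z=d["z_map"],K=d["camera_matrix"],R=R,p=p)
    return d
def ray(d,u,v):
    K=np.array(d["K"]); return np.array(d["R"])@np.array([(u-K[0,2])/K[0,0],-(v-K[1,2])/K[1,1],-1.])
def onz(d,u,v,z): # intersect pixel ray with height z
    q=ray(d,u,v); return np.array(d["p"])+q*(z-d["p"][2])/q[2]
def pt(d,u,v): # via depth
    return np.array(d["p"])+ray(d,u,v)*d["z"][int(round(v)),int(round(u))]
def load(f): return dict(np.load(f+".npz"))
def proj(d,P):
    c=np.array(d["R"]).T@(np.array(P)-d["p"]); K=d["K"]; return K[0,0]*c[0]/-c[2]+K[0,2], K[1,1]*-c[1]/-c[2]+K[1,2]
E
python3 - <<'E'
from h import *
for n in ("scene","side","wrist"):
    d=grab(n,"pics/a_"+n); print(n,d["p"].round(3),d["R"].round(2).tolist(),[k for k in d],np.array(d["camera_matrix"]).round(1).tolist())
a=[cv2.imread(f"pics/a_{n}.png") for n in ("scene","side","wrist")]
cv2.imwrite("pics/a_sw.png",cv2.resize(np.hstack([np.vstack(a[:1]),a[1]]),(800,300)))
print(r.sense())
E
```

```text
pics
scene [-0.192  0.963  0.688] [[-0.85, 0.2, -0.49], [-0.53, -0.35, 0.78], [-0.01, 0.92, 0.4]] ['image', 'z_map', 'camera_matrix', 'position', 'orientation', 'R', 'p'] [[485.6, 0.0, 258.0], [0.0, 485.6, 190.3], [0.0, 0.0, 1.0]]
side [ 0.362 -1.077  0.768] [[0.99, 0.08, -0.15], [-0.17, 0.58, -0.8], [0.02, 0.81, 0.59]] ['image', 'z_map', 'camera_matrix', 'position', 'orientation', 'R', 'p'] [[470.8, 0.0, 259.1], [0.0, 470.8, 186.3], [0.0, 0.0, 1.0]]
wrist [ 0.244 -0.526  0.385] [[0.29, 0.91, 0.3], [-0.96, 0.28, 0.09], [-0.0, -0.31, 0.95]] ['image', 'z_map', 'camera_matrix', 'hand_eye', 'R', 'p'] [[328.2, 0.0, 252.5], [0.0, 328.2, 194.3], [0.0, 0.0, 1.0]]
{'time_s': 0.15, 'joints': array([-1.48329273e+00,  1.81372465e-01,  1.60772943e+00, -2.83777245e-05,
        1.35378831e+00, -2.06287898e-01]), 'joint_vel': array([ 0.00043851, -0.00236529, -0.0037752 , -0.00074078, -0.00090485,
       -0.00090327]), 'tau': array([ 3.82168209e-04, -4.34234333e+01, -3.42176449e+01,  7.03328568e-02,
        3.56963149e-02, -6.96844609e-05]), 'eef_pos': array([ 0.1665142 , -0.55017814,  0.40403942]), 'ee_rot': array([[ 9.57151047e-01,  2.89589113e-01, -1.41001798e-04],
       [ 2.89589049e-01, -9.57150207e-01,  1.29016625e-03],
       [ 2.38658198e-04, -1.27571655e-03, -9.99999158e-01]]), 'wrist_force': array([0.0601193 , 0.22019817, 0.28884199]), 'torque': array([ 0.0399013 , -0.0082894 ,  0.01531075]), 'grasp_force': 0.0, 'finger_gap': 0.08840132306408349}
```

View pics/a_scene.png

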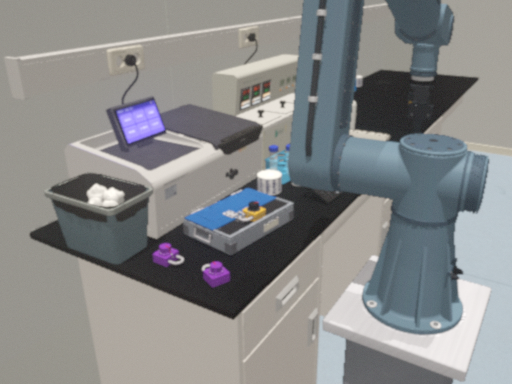

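View pics/a_side.png

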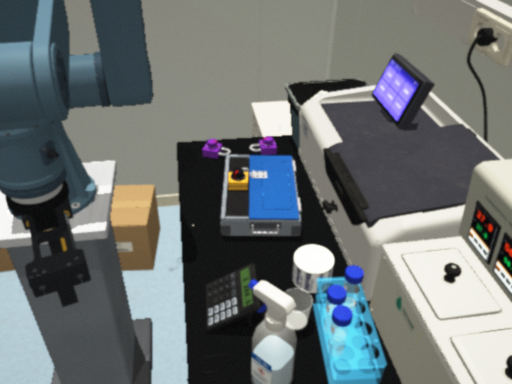

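The scene view shows the brass padlock in the lock box at (253,210), and the side view shows it at (238,180). The purple look-alikes are on the bench at (165,255) and (216,274) in the scene view. The brass one on the box is the one meant.

Run:
```python
from h import *
S=load("pics/a_scene");D=load("pics/a_side")
for u,v in [(253,206),(255,212),(244,217),(241,212)]: print("scene",u,v,pt(S,u,v).round(3))
for u,v in [(238,172),(238,184),(223,233),(299,233),(297,156),(228,155),(246,169),(313,255),(295,310),(232,290),(268,330),(353,270)]: print("side",u,v,pt(D,u,v).round(3))
def tri(a,b):
    A=[];y=[]
    for d,(u,v) in((S,a),(D,b)):
        q=ray(d,u,v);q/=np.linalg.norm(q);M=np.eye(3)-np.outer(q,q);A.append(M);y.append(M@d["p"])
    return np.linalg.solve(sum(A),sum(y))
print(tri((253,206),(238,172)).round(3))
a=cv2.imread("pics/a_side.png")[130:250,190:320];b=cv2.imread("pics/a_scene.png")[180:260,170:310]
cv2.imwrite("pics/crop1.png",np.vstack([cv2.resize(b,(560,320),interpolation=2),cv2.resize(a,(260,240),interpolation=2) if 0 else cv2.copyMakeBorder(cv2.resize(a,(303,280),interpolation=2),0,0,0,257,0)]))
```

```text
scene 253 206 [ 0.479 -0.084  0.095]
scene 255 212 [ 0.47  -0.081  0.08 ]
scene 244 217 [ 0.502 -0.072  0.059]
scene 241 212 [ 0.5   -0.055  0.083]
side 238 172 [ 0.484 -0.106  0.102]
side 238 184 [ 0.483 -0.117  0.073]
side 223 233 [ 0.431 -0.229  0.014]
side 299 233 [ 0.612 -0.256  0.014]
side 297 156 [ 0.693  0.107 -0.001]
side 228 155 [0.475 0.046 0.059]
side 246 169 [ 0.511 -0.064  0.081]
side 313 255 [ 0.609 -0.381  0.062]
side 295 310 [ 0.553 -0.471  0.002]
side 232 290 [ 0.428 -0.439  0.046]
side 268 330 [ 0.464 -0.626  0.157]
side 353 270 [ 0.652 -0.492  0.124]
[ 0.485 -0.092  0.092]
```

View pics/crop1.png

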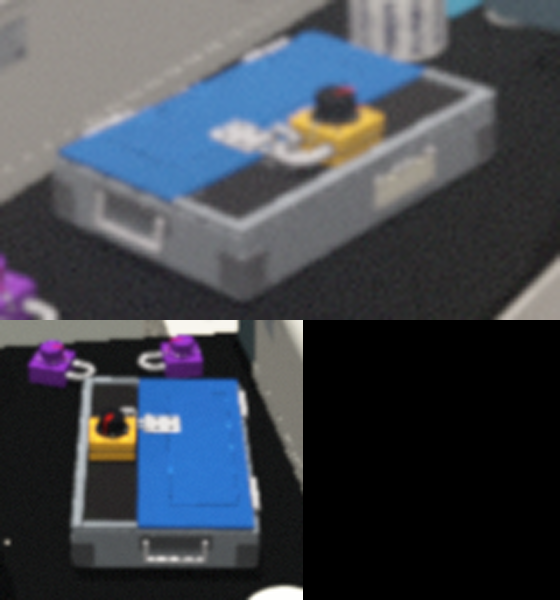

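Confirmed: the yellow brass padlock lies in the box channel, at about (0.485,-0.097). I'll bring the wrist camera above it.

```bash
python3 -m handwheel '[{"xyz":[20,-16,0],"dr":[0,0,0],"grip":1},{"xyz":[31,-24.3,0],"dr":[0,0,0],"grip":1},{"xyz":[31,-24.3,0],"dr":[0,0,0],"grip":1},{"xyz":[31,-24.3,0],"dr":[0,0,0],"grip":1},{"xyz":[31,-24.3,0],"dr":[0,0,0],"grip":1},{"xyz":[31,-24.3,0],"dr":[0,0,0],"grip":1},{"xyz":[31,-24.3,0],"dr":[0,0,0],"grip":1},{"xyz":[31,-24.3,0],"dr":[0,0,0],"grip":1},{"xyz":[31,-24.3,0],"dr":[0,0,0],"grip":1},{"xyz":[31,-24.3,0],"dr":[0,0,0],"grip":1},{"xyz":[31,-24.3,0],"dr":[0,0,0],"grip":1},{"xyz":[31,-24.3,0],"dr":[0,0,0],"grip":1},{"xyz":[31,-24.3,0],"dr":[0,0,0],"grip":1},{"xyz":[31,-24.3,0],"dr":[0,0,0],"grip":1},{"xyz":[10,-8,0],"dr":[0,0,0],"grip":1}]' && python3 -m handwheel '[{"xyz":[0,0,0],"dr":[0,0,-7],"grip":1},{"xyz":[0,0,0],"dr":[0,0,-7],"grip":1},{"xyz":[0,0,0],"dr":[0,0,-7],"grip":1},{"xyz":[0,0,0],"dr":[0,0,-7],"grip":1},{"xyz":[0,0,0],"dr":[0,0,-7],"grip":1},{"xyz":[0,0,0],"dr":[0,0,-7],"grip":1},{"xyz":[0,0,0],"dr":[0,0,-7],"grip":1},{"xyz":[0,0,0],"dr":[0,0,-7],"grip":1},{"xyz":[0,0,0],"dr":[0,0,-7],"grip":1},{"xyz":[0,0,0],"dr":[0,0,-7],"grip":1},{"xyz":[0,0,0],"dr":[0,0,0],"grip":1},{"xyz":[0,0,0],"dr":[0,0,0],"grip":1}]'
python3 - <<'E'
from h import *
d=grab("wrist","pics/b_wrist");print(r.sense()["time_s"],r.sense()["eef_pos"],r.sense()["ee_rot"].round(3).tolist())
cv2.imwrite("pics/b_big.png",cv2.resize(cv2.imread("pics/b_wrist.png"),(768,576),interpolation=2))
E
```

```text
time_s: 1.4
eef_pos: [0.4841, -0.0958, 0.4047]
ee_rot: [[0.956, 0.293, 0.001], [0.293, -0.956, 0.001], [0.001, -0.001, -1.0]]
wrist_force: [-1.1, 0.8, -0.1]
finger_gap: 0.0884
grasp_force: 0.0
time_s: 2.4
eef_pos: [0.4825, -0.0996, 0.4045]
ee_rot: [[0.059, 0.998, -0.0], [0.998, -0.059, 0.0], [0.0, -0.0, -1.0]]
wrist_force: [0.1, 0.7, -0.0]
finger_gap: 0.0881
grasp_force: 0.0
2.45 [ 0.48248434 -0.09961287  0.40455176] [[0.059, 0.998, -0.0], [0.998, -0.059, 0.0], [0.0, -0.0, -1.0]]
```

View pics/b_big.png

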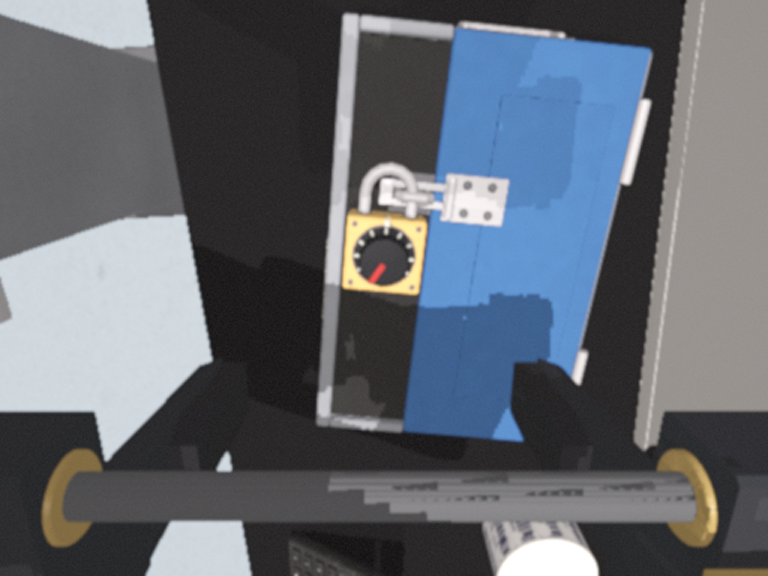

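The wrist view, at 768 px scale, shows these points:
- **Dial:** centre at (384,257), with the red line pointing down-left to about (374,281).
- **Body corners:** (350,211), (427,215), (420,296) and (342,290).
- **Bow and staple:** the bow top is at (390,166) and the staple around (420,195).
- **Bystanders:** the label roll and calculator are at the bottom.

I'll work out positions next.

Run:
```python
from h import *
d=load("pics/b_wrist");S=load("pics/a_scene");D=load("pics/a_side")
k=1/1.5
def o(u,v,z): return onz(d,u*k,v*k,z)
for n,u,v in[("dialtop",384,257),("bodyTR",422,222),("leaf",475,200),("lid",520,250),("floor",385,350),("floor2",400,100),("rim",331,350),("crown",390,166),("stapletop",422,192)]:
    print(n,pt(d,u*k,v*k).round(4))
c=np.array([o(*p,0.081) for p in[(350,211),(427,215),(420,296),(342,290)]]);print(c.round(4).tolist(),c.mean(0).round(4))
e=c[1]-c[0]+c[2]-c[3];print("padlock x yaw",np.degrees(np.arctan2(e[0]*-1*-1,1)) if 0 else np.degrees(np.arctan2(e[1],e[0]))+90,np.linalg.norm(e)/2,np.linalg.norm(c[3]+c[2]-c[0]-c[1])/2)
q=o(343,15,.061)-o(318,425,.061);print("box y yaw",np.degrees(np.arctan2(q[1],q[0])),np.linalg.norm(q),o(318,425,.061),o(343,15,.061))
# red line
hsv=cv2.cvtColor(d["image"],cv2.COLOR_RGB2HSV);im=d["image"].astype(int)
m=(im[...,0]>130)&(im[...,1]<80)&(im[...,2]<80);v,u=np.nonzero(m);w=(abs(u-256)<25)&(abs(v-171)<25);P=np.array([onz(d,a,b,.1) for a,b in zip(u[w],v[w])])
dc=o(384,257,.1);x=P.mean(0)-dc;print(len(P),dc,x,np.degrees(np.arctan2(x[1],x[0])))
# two-view height of dial top: wrist & scene & side
def tri(L):
    A=0;y=0
    for D_,(u,v) in L:
        q=ray(D_,u,v);q/=np.linalg.norm(q);M=np.eye(3)-np.outer(q,q);A=A+M;y=y+M@D_["p"]
    return np.linalg.solve(A,y)
print("tri",tri([(d,(256,171.3)),(S,(170+337/4,180+94/4))]),tri([(d,(256,171.3)),(D,(190+112/2.33,130+(420-320)/2.33))]))
```

```text
dialtop [ 0.486  -0.0904  0.1008]
bodyTR [ 0.5107 -0.0744  0.0814]
leaf [ 0.5469 -0.0654  0.0631]
lid [ 0.577  -0.1004  0.0636]
floor [ 0.4827 -0.1711  0.0577]
floor2 [ 0.4873 -0.0182  0.3852]
rim [ 0.4439 -0.1669  0.0617]
crown [ 0.4928 -0.0402  0.0712]
stapletop [ 0.5132 -0.0591  0.0567]
[[0.4666, -0.065, 0.081], [0.514, -0.0703, 0.081], [0.5079, -0.123, 0.081], [0.4574, -0.1159, 0.081]] [ 0.4865 -0.0935  0.081 ]
padlock x yaw 82.80258827086058 0.0493287575828793 0.05233374775913944
box y yaw 81.40465686131272 0.27861648325102134 [ 0.4283148  -0.22905697  0.061     ] [0.46995542 0.04643024 0.061     ]
33 [ 0.48599344 -0.09060243  0.1       ] [-4.26005521e-03 -8.50447004e-03  6.93889390e-17] -116.6071842232365
tri [ 0.48348877 -0.09315294  0.09763122] [ 0.48601183 -0.09296767  0.09058952]
```

Red line is at about 161° CCW by the rough fit, so 5 notches (150°). The dial centre is at (0.486,-0.092), its top 0.100, and padlock x is about 82°. I'll pre-rotate the tool CCW 143° while descending.

```bash
python3 -m handwheel '[{"xyz":[7.8,3,0],"dr":[0,0,-7.16],"grip":1},{"xyz":[0,0,6],"dr":[0,0,-7.16],"grip":1},{"xyz":[0,0,6],"dr":[0,0,-7.16],"grip":1},{"xyz":[0,0,6],"dr":[0,0,-7.16],"grip":1},{"xyz":[0,0,6],"dr":[0,0,-7.16],"grip":1},{"xyz":[0,0,6],"dr":[0,0,-7.16],"grip":1},{"xyz":[0,0,6],"dr":[0,0,-7.16],"grip":1},{"xyz":[0,0,6],"dr":[0,0,-7.16],"grip":1},{"xyz":[0,0,6],"dr":[0,0,-7.16],"grip":1},{"xyz":[0,0,6],"dr":[0,0,-7.16],"grip":1},{"xyz":[0,0,6],"dr":[0,0,-7.16],"grip":1},{"xyz":[0,0,6],"dr":[0,0,-7.16],"grip":1},{"xyz":[0,0,6],"dr":[0,0,-7.16],"grip":1},{"xyz":[0,0,6],"dr":[0,0,-7.16],"grip":1},{"xyz":[0,0,6],"dr":[0,0,-7.16],"grip":1},{"xyz":[0,0,6],"dr":[0,0,-7.16],"grip":1},{"xyz":[0,0,6],"dr":[0,0,-7.16],"grip":1},{"xyz":[0,0,6],"dr":[0,0,-7.16],"grip":1},{"xyz":[0,0,6],"dr":[0,0,-7.16],"grip":1},{"xyz":[0,0,6],"dr":[0,0,-7.16],"grip":1}]'; python3 -m handwheel '[{"xyz":[0,0,0],"dr":[0,0,0],"grip":0.3},{"xyz":[0,0,0],"dr":[0,0,0],"grip":0.3},{"xyz":[0,0,0],"dr":[0,0,0],"grip":0.3}]'
python3 - <<'E'
from h import *
s=r.sense();print(s["joints"].round(2))
R=s["ee_rot"];print("tool delta mm to dial:",(R.T@(np.array([.486,-.092,.254])-s["eef_pos"])*1000).round(1))
E
```

```text
time_s: 4.12
eef_pos: [0.486, -0.092, 0.2904]
ee_rot: [[-0.64, -0.768, 0.0], [-0.768, 0.64, 0.0], [-0.0, 0.0, -1.0]]
wrist_force: [0.3, 0.6, -1.5]
finger_gap: 0.088
grasp_force: 0.0
time_s: 4.37
eef_pos: [0.4861, -0.0921, 0.291]
ee_rot: [[-0.646, -0.763, 0.0], [-0.763, 0.646, -0.0], [-0.0, -0.0, -1.0]]
wrist_force: [-0.2, -0.2, 0.4]
finger_gap: 0.0701
grasp_force: 0.0
[-0.43  0.14  1.9   0.    1.1  -2.87]
tool delta mm to dial: [ 0.   0.1 37. ]
```

```bash
python3 -m handwheel '[{"xyz":[0,0,10],"dr":[0,0,0],"grip":0.2},{"xyz":[0,0,10],"dr":[0,0,0],"grip":0.2},{"xyz":[0,0,10],"dr":[0,0,0],"grip":0.2},{"xyz":[0,0,7],"dr":[0,0,0],"grip":0.2},{"xyz":[0,0,0],"dr":[0,0,0],"grip":0.2},{"xyz":[0,0,0],"dr":[0,0,0],"grip":0.2}]' 25; python3 -m handwheel '[{"xyz":[0,0,0],"dr":[0,0,0],"grip":-1},{"xyz":[0,0,0],"dr":[0,0,0],"grip":-1},{"xyz":[0,0,0],"dr":[0,0,0],"grip":-1},{"xyz":[0,0,0],"dr":[0,0,0],"grip":-1},{"xyz":[0,0,0],"dr":[0,0,0],"grip":-1},{"xyz":[0,0,0],"dr":[0,0,0],"grip":-1}]' 25
```

```text
time_s: 4.87
eef_pos: [0.4857, -0.0919, 0.2528]
ee_rot: [[-0.643, -0.766, -0.002], [-0.766, 0.643, 0.001], [0.001, 0.002, -1.0]]
wrist_force: [0.8, -0.5, -0.6]
finger_gap: 0.0533
grasp_force: 0.0
time_s: 5.37
eef_pos: [0.4863, -0.0922, 0.2542]
ee_rot: [[-0.642, -0.766, 0.001], [-0.766, 0.642, -0.001], [-0.0, -0.001, -1.0]]
wrist_force: [0.5, 0.1, 1.3]
finger_gap: 0.0292
grasp_force: 25.0
```

Dial gripped (29 mm opening). Turning clockwise 150°.

```bash
python3 -m handwheel '[{"xyz":[0,0,0],"dr":[0,0,7.15],"grip":-1},{"xyz":[0,0,0],"dr":[0,0,7.15],"grip":-1},{"xyz":[0,0,0],"dr":[0,0,7.15],"grip":-1},{"xyz":[0,0,0],"dr":[0,0,7.15],"grip":-1},{"xyz":[0,0,0],"dr":[0,0,7.15],"grip":-1},{"xyz":[0,0,0],"dr":[0,0,7.15],"grip":-1},{"xyz":[0,0,0],"dr":[0,0,7.15],"grip":-1},{"xyz":[0,0,0],"dr":[0,0,7.15],"grip":-1},{"xyz":[0,0,0],"dr":[0,0,7.15],"grip":-1},{"xyz":[0,0,0],"dr":[0,0,7.15],"grip":-1},{"xyz":[0,0,0],"dr":[0,0,7.15],"grip":-1},{"xyz":[0,0,0],"dr":[0,0,7.15],"grip":-1},{"xyz":[0,0,0],"dr":[0,0,7.15],"grip":-1},{"xyz":[0,0,0],"dr":[0,0,7.15],"grip":-1},{"xyz":[0,0,0],"dr":[0,0,7.15],"grip":-1},{"xyz":[0,0,0],"dr":[0,0,7.15],"grip":-1},{"xyz":[0,0,0],"dr":[0,0,7.15],"grip":-1},{"xyz":[0,0,0],"dr":[0,0,7.15],"grip":-1},{"xyz":[0,0,0],"dr":[0,0,7.15],"grip":-1},{"xyz":[0,0,0],"dr":[0,0,7.15],"grip":-1}]'; python3 -m handwheel '[{"xyz":[0,0,0],"dr":[0,0,7],"grip":-1},{"xyz":[0,0,0],"dr":[0,0,0],"grip":-1},{"xyz":[0,0,0],"dr":[0,0,0],"grip":-1},{"xyz":[0,0,0],"dr":[0,0,0],"grip":-1}]'
python3 - <<'E'
from h import *
R=r.sense()["ee_rot"];print("yaw",np.degrees(np.arctan2(R[1,0],R[0,0])),r.sense()["torque"])
E
```

```text
time_s: 7.03
eef_pos: [0.4859, -0.0926, 0.2542]
ee_rot: [[0.058, 0.998, -0.0], [0.998, -0.058, -0.001], [-0.001, -0.0, -1.0]]
wrist_force: [-2.9, -3.8, 3.9]
finger_gap: 0.0287
grasp_force: 25.0
time_s: 7.37
eef_pos: [0.4863, -0.0924, 0.2542]
ee_rot: [[0.17, 0.985, 0.001], [0.985, -0.17, -0.001], [-0.001, 0.001, -1.0]]
wrist_force: [-1.5, -2.6, 4.3]
finger_gap: 0.0292
grasp_force: 25.0
yaw 80.18854988896393 [-0.56521079 -0.00144135 -0.02782588]
```

```bash
python3 -m handwheel '[{"xyz":[0,0,0],"dr":[0,0,0],"grip":1},{"xyz":[0,0,0],"dr":[0,0,0],"grip":1},{"xyz":[0,0,0],"dr":[0,0,0],"grip":1},{"xyz":[0,0,-20],"dr":[0,0,0],"grip":1},{"xyz":[0,0,-30],"dr":[0,0,0],"grip":1},{"xyz":[0,0,-30],"dr":[0,0,0],"grip":1},{"xyz":[0,0,-30],"dr":[0,0,0],"grip":1},{"xyz":[0,0,0],"dr":[0,0,0],"grip":1},{"xyz":[0,0,0],"dr":[0,0,0],"grip":1}]'
python3 - <<'E'
from h import *
d=grab("wrist","pics/c_wrist");a=cv2.imread("pics/c_wrist.png")
u,v=proj(d|{"K":d["camera_matrix"]},[.486,-.08,.08]);u,v=int(u),int(v);print(u,v)
y0=max(0,v-75);x0=u-100;print(x0,y0)
cv2.imwrite("pics/c_crop.png",cv2.resize(a[y0:y0+150,x0:x0+200],(800,600),interpolation=2))
E
```

```text
time_s: 8.12
eef_pos: [0.4864, -0.0919, 0.3653]
ee_rot: [[0.172, 0.985, 0.003], [0.985, -0.172, -0.001], [-0.001, 0.004, -1.0]]
wrist_force: [-0.4, -0.2, -0.6]
finger_gap: 0.0863
grasp_force: 0.0
248 173
148 98
```

View pics/c_crop.png

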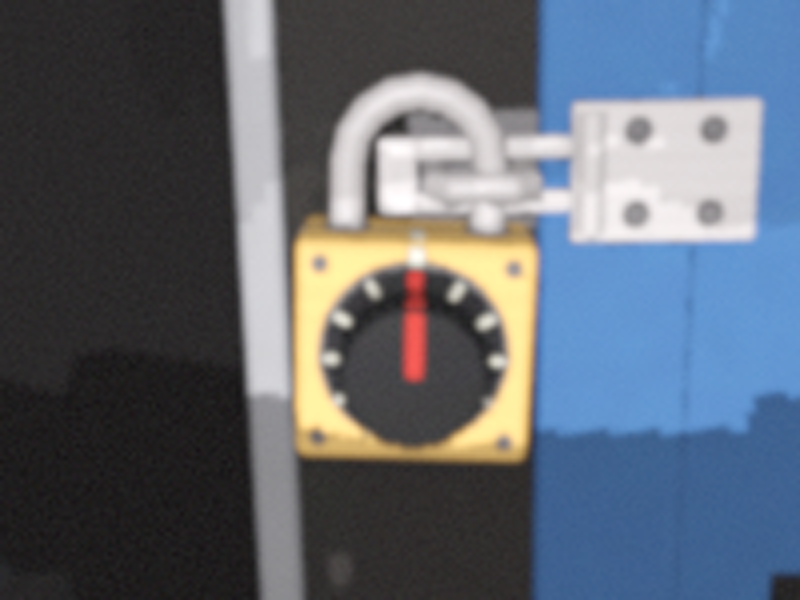

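The crop shows the red line at the white index (415,265), so the dial is home. Body top corners are at (300,237), (535,245), (525,460) and (297,455), and the staple bar at about (480,188).

Run:
```python
from h import *
d=load("pics/c_wrist")
o=lambda u,v,z: onz(d,148+u/4,98+v/4,z)
c=np.array([o(*p,.081) for p in[(300,237),(535,245),(525,460),(297,455)]]);m=c.mean(0);e=c[1]-c[0]+c[2]-c[3];f=c[0]+c[1]-c[2]-c[3]
print(m,np.degrees(np.arctan2(e[1],e[0]))+90,np.degrees(np.arctan2(f[1],f[0])),np.linalg.norm(e)/2,np.linalg.norm(f)/2)
print("dial top",o(413,375,.1),"staple",o(480,188,.08), "crown",o(420,72,.071))
for p in[(413,400),(350,440),(480,188),(640,300),(420,520)]: print(p,pt(d,148+p[0]/4,98+p[1]/4).round(4))
s=r.sense();R=s["ee_rot"];print(s["eef_pos"],np.degrees(np.arctan2(R[1,0],R[0,0])),s["time_s"])
th=np.radians(81.4-90);B=np.array([[np.cos(th),-np.sin(th)],[np.sin(th),np.cos(th)]])
F=(np.array([.4283,-.2291])+np.array([.46996,.0464]))/2; print("box c",F+B@[.095,0],"staple pred",F+B@[.095-.042,.04])
print("channel mid at lock: box coords of lock",B.T@(m[:2]-F-B@[.095,0]))
```

```text
[ 0.48688509 -0.09067522  0.081     ] 78.36058544286628 78.37472767149048 0.048804209596096514 0.047657378107024334
dial top [ 0.48680272 -0.0895824   0.1       ] staple [ 0.50602555 -0.05894967  0.08      ] crown [ 0.49787631 -0.0349273   0.071     ]
(413, 400) [ 0.4859 -0.0945  0.1006]
(350, 440) [ 0.47   -0.1073  0.0822]
(480, 188) [ 0.5059 -0.0583  0.0839]
(640, 300) [ 0.5377 -0.0933  0.0612]
(420, 520) [ 0.4797 -0.1394  0.0572]
[ 0.48582573 -0.09173991  0.36351573] 80.07043600568925 8.1667
box c [ 0.54306186 -0.10555586] staple pred [ 0.5075155  -0.05972512]
channel mid at lock: box coords of lock [-0.05777032  0.00631291]
```

```bash
python3 -m handwheel '[{"xyz":[1,1,10],"dr":[0,0,0],"grip":1},{"xyz":[0,0,25],"dr":[0,0,0],"grip":1},{"xyz":[0,0,25],"dr":[0,0,0],"grip":1},{"xyz":[0,0,25],"dr":[0,0,0],"grip":1},{"xyz":[0,0,20],"dr":[0,0,0],"grip":1},{"xyz":[0,0,15],"dr":[0,0,0],"grip":1},{"xyz":[0,0,8],"dr":[0,0,0],"grip":1},{"xyz":[0,0,3],"dr":[0,0,0],"grip":1},{"xyz":[0,0,0],"dr":[0,0,0],"grip":1},{"xyz":[0,0,0],"dr":[0,0,0],"grip":1}]' 35; python3 -m handwheel '[{"xyz":[0,0,0],"dr":[0,0,0],"grip":-1},{"xyz":[0,0,0],"dr":[0,0,0],"grip":-1},{"xyz":[0,0,0],"dr":[0,0,0],"grip":-1},{"xyz":[0,0,0],"dr":[0,0,0],"grip":-1},{"xyz":[0,0,0],"dr":[0,0,0],"grip":-1},{"xyz":[0,0,0],"dr":[0,0,0],"grip":-1}]' 35
```

```text
time_s: 9.0
eef_pos: [0.4873, -0.0912, 0.2328]
ee_rot: [[0.173, 0.985, -0.0], [0.985, -0.173, 0.0], [0.0, -0.0, -1.0]]
wrist_force: [-0.1, -0.6, -0.0]
finger_gap: 0.0881
grasp_force: 0.0
time_s: 9.5
eef_pos: [0.4871, -0.0912, 0.2329]
ee_rot: [[0.173, 0.985, 0.0], [0.985, -0.173, -0.0], [-0.0, 0.0, -1.0]]
wrist_force: [-4.0, 0.5, 2.9]
finger_gap: 0.0501
grasp_force: 2.5
```

```bash
python3 -m handwheel '[{"xyz":[0,0,0],"dr":[0,0,0],"grip":-1},{"xyz":[0,0,0],"dr":[0,0,0],"grip":-1},{"xyz":[0,0,-1],"dr":[0,0,0],"grip":-1},{"xyz":[0,0,0],"dr":[0,0,0],"grip":-1}]' 35;  python3 -m handwheel '[{"xyz":[-2,0,0],"dr":[0,0,0],"grip":-1},{"xyz":[-2,0.1,0],"dr":[0,0,0],"grip":-1},{"xyz":[-2,0,0],"dr":[0,0,0],"grip":-1},{"xyz":[-2,0.1,0],"dr":[0,0,0],"grip":-1},{"xyz":[-2,0,0],"dr":[0,0,0],"grip":-1},{"xyz":[-2,0.1,0],"dr":[0,0,0],"grip":-1},{"xyz":[-2,0,0],"dr":[0,0,0],"grip":-1},{"xyz":[-2,0.1,0],"dr":[0,0,0],"grip":-1}]';python3 -m handwheel '[{"xyz":[-2,0,0],"dr":[0,0,0],"grip":-1},{"xyz":[-2,0.1,0],"dr":[0,0,0],"grip":-1},{"xyz":[-2,0,0],"dr":[0,0,0],"grip":-1}]'
```

```text
time_s: 9.83
eef_pos: [0.4868, -0.091, 0.2332]
ee_rot: [[0.173, 0.985, -0.001], [0.985, -0.173, 0.0], [0.0, -0.001, -1.0]]
wrist_force: [-0.4, -0.3, -3.4]
finger_gap: 0.0496
grasp_force: 34.8
time_s: 10.5
eef_pos: [0.4846, -0.1062, 0.2334]
ee_rot: [[0.174, 0.985, -0.0], [0.985, -0.174, 0.003], [0.003, -0.001, -1.0]]
wrist_force: [2.0, 5.1, -5.0]
finger_gap: 0.0498
grasp_force: 34.8
time_s: 10.75
eef_pos: [0.4836, -0.1121, 0.2334]
ee_rot: [[0.173, 0.985, -0.001], [0.985, -0.173, 0.003], [0.002, -0.001, -1.0]]
wrist_force: [0.8, 6.9, -4.6]
finger_gap: 0.0499
grasp_force: 34.8
```

The shackle is sliding, at about 6–7 N. I'll keep pulling to its stop.

```bash
python3 -m handwheel '[{"xyz":[-2,0,0],"dr":[0,0,0],"grip":-1},{"xyz":[-2,0.1,0],"dr":[0,0,0],"grip":-1},{"xyz":[-2,0,0],"dr":[0,0,0],"grip":-1},{"xyz":[-2,0.1,0],"dr":[0,0,0],"grip":-1},{"xyz":[-1,0,0],"dr":[0,0,0],"grip":-1}]'; python3 -m handwheel '[{"xyz":[-1,0,0],"dr":[0,0,0],"grip":-1},{"xyz":[-1,0,0],"dr":[0,0,0],"grip":-1},{"xyz":[0,0,0],"dr":[0,0,0],"grip":-1}]';  python3 -m handwheel '[{"xyz":[-1,0,0],"dr":[0,0,0],"grip":-1},{"xyz":[0,0,0],"dr":[0,0,0],"grip":-1}]'
```

```text
time_s: 11.17
eef_pos: [0.482, -0.121, 0.2332]
ee_rot: [[0.173, 0.985, -0.001], [0.985, -0.173, 0.003], [0.002, -0.002, -1.0]]
wrist_force: [-0.3, 6.1, -3.6]
finger_gap: 0.0495
grasp_force: 34.8
time_s: 11.42
eef_pos: [0.4817, -0.123, 0.2333]
ee_rot: [[0.173, 0.985, -0.001], [0.985, -0.173, 0.003], [0.002, -0.002, -1.0]]
wrist_force: [0.3, 5.6, -3.6]
finger_gap: 0.0499
grasp_force: 34.8
time_s: 11.58
eef_pos: [0.4815, -0.124, 0.2332]
ee_rot: [[0.173, 0.985, -0.001], [0.985, -0.173, 0.003], [0.002, -0.002, -1.0]]
wrist_force: [-0.8, 5.2, -3.8]
finger_gap: 0.0496
grasp_force: 34.8
```

```bash
python3 -m handwheel '[{"xyz":[-1,0,0],"dr":[0,0,0],"grip":-1},{"xyz":[0,0,0],"dr":[0,0,0],"grip":-1}]'; python3 -m handwheel '[{"xyz":[-1,0,0],"dr":[0,0,0],"grip":-1},{"xyz":[0,0,0],"dr":[0,0,0],"grip":-1}]';  python3 -m handwheel '[{"xyz":[-1,0,0],"dr":[0,0,0],"grip":-1},{"xyz":[0,0,0],"dr":[0,0,0],"grip":-1}]'
```

```text
time_s: 11.75
eef_pos: [0.4813, -0.1249, 0.2332]
ee_rot: [[0.173, 0.985, -0.001], [0.985, -0.173, 0.003], [0.002, -0.002, -1.0]]
wrist_force: [0.8, 5.5, -5.3]
finger_gap: 0.0493
grasp_force: 34.8
time_s: 11.92
eef_pos: [0.4811, -0.1259, 0.2332]
ee_rot: [[0.173, 0.985, -0.002], [0.985, -0.173, 0.003], [0.002, -0.002, -1.0]]
wrist_force: [0.5, 5.3, -3.8]
finger_gap: 0.0496
grasp_force: 34.8
time_s: 12.08
eef_pos: [0.481, -0.1269, 0.2332]
ee_rot: [[0.173, 0.985, -0.002], [0.985, -0.173, 0.003], [0.002, -0.002, -1.0]]
wrist_force: [0.2, 5.6, -4.0]
finger_gap: 0.0499
grasp_force: 34.8
```

```bash
python3 -m handwheel '[{"xyz":[-1,0,0],"dr":[0,0,0],"grip":-1},{"xyz":[0,0,0],"dr":[0,0,0],"grip":-1}]'; python3 -m handwheel '[{"xyz":[-1,0,0],"dr":[0,0,0],"grip":-1},{"xyz":[0,0,0],"dr":[0,0,0],"grip":-1}]'
python3 - <<'E'
from h import *
d=grab("wrist","pics/d_wrist");a=cv2.imread("pics/d_wrist.png")
cv2.imwrite("pics/d_big.png",cv2.resize(a,(768,576),interpolation=2))
E
```

```text
time_s: 12.25
eef_pos: [0.4808, -0.1274, 0.2331]
ee_rot: [[0.173, 0.985, -0.002], [0.985, -0.173, 0.004], [0.004, -0.002, -1.0]]
wrist_force: [0.1, 9.2, -3.3]
finger_gap: 0.0496
grasp_force: 34.8
time_s: 12.42
eef_pos: [0.4807, -0.1278, 0.2331]
ee_rot: [[0.173, 0.985, -0.001], [0.985, -0.173, 0.005], [0.005, -0.002, -1.0]]
wrist_force: [1.0, 13.9, -3.9]
finger_gap: 0.0498
grasp_force: 34.8
```

View pics/d_big.png

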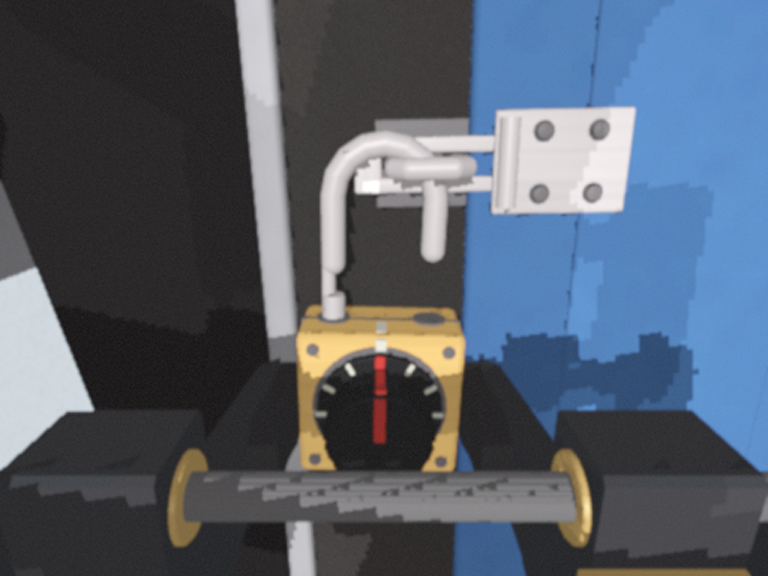

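The view shows the shackle fully out: toe end at (433,255) clear of the body at (430,318), staple at the bow. The force is rising at the stop. I'll move 35 mm back in so the staple sits in the gap between toe and body.

```bash
python3 -m handwheel '[{"xyz":[3,0,0],"dr":[0,0,0],"grip":-1},{"xyz":[4,-0.1,0],"dr":[0,0,0],"grip":-1},{"xyz":[4,-0.1,0],"dr":[0,0,0],"grip":-1},{"xyz":[4,-0.1,0],"dr":[0,0,0],"grip":-1},{"xyz":[4,-0.1,0],"dr":[0,0,0],"grip":-1},{"xyz":[4,-0.1,0],"dr":[0,0,0],"grip":-1}]';python3 -m handwheel '[{"xyz":[4,-0.1,0],"dr":[0,0,0],"grip":-1},{"xyz":[4,-0.1,0],"dr":[0,0,0],"grip":-1},{"xyz":[3,0,0],"dr":[0,0,0],"grip":-1},{"xyz":[1.5,0,0],"dr":[0,0,0],"grip":-1},{"xyz":[0,0,0],"dr":[0,0,0],"grip":-1},{"xyz":[0,0,0],"dr":[0,0,0],"grip":-1}]'
python3 - <<'E'
from h import *
d=grab("wrist","pics/e_wrist");a=cv2.imread("pics/e_wrist.png")
cv2.imwrite("pics/e_crop.png",cv2.resize(a[130:330,150:400],(750,600),interpolation=2))
E
```

```text
time_s: 12.97
eef_pos: [0.4847, -0.1067, 0.2338]
ee_rot: [[0.173, 0.985, 0.0], [0.985, -0.173, -0.0], [-0.0, 0.0, -1.0]]
wrist_force: [-1.0, 0.4, -5.5]
finger_gap: 0.0498
grasp_force: 34.8
time_s: 13.47
eef_pos: [0.4866, -0.0946, 0.2337]
ee_rot: [[0.173, 0.985, 0.0], [0.985, -0.173, -0.0], [-0.0, 0.0, -1.0]]
wrist_force: [1.0, -0.8, -4.7]
finger_gap: 0.0495
grasp_force: 34.8
```

View pics/e_crop.png

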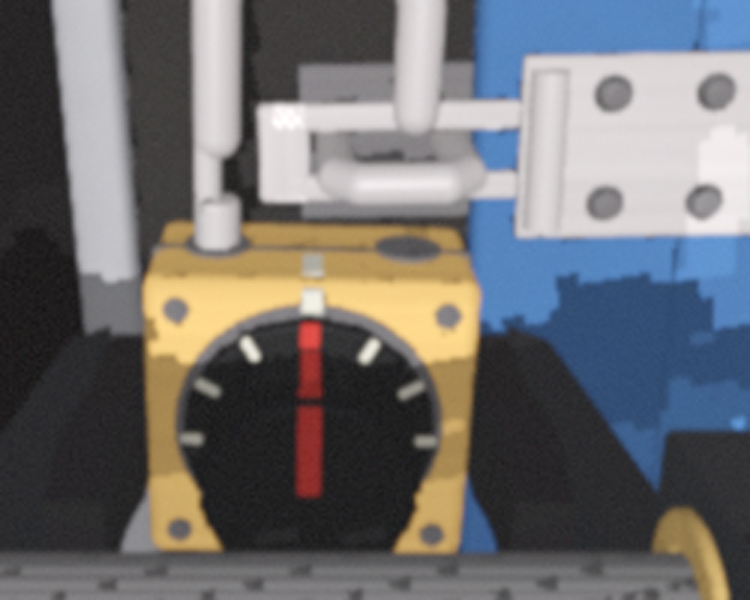

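Run:
```python
from h import *
d=load("pics/e_wrist");s=r.sense();R=s["ee_rot"]
o=lambda u,v,z: ((onz(d,150+u/3,130+v/3,z)-s["eef_pos"])@R*1000).round(1)
print("toe",o(417,131,.069),"staple",o(400,183,.081),"staple far/near",o(400,163,.079),o(400,205,.079),"body top front edge",o(312,278,.082),"hole",o(408,247,.069))
```

```text
toe [ 43.7  16.6 164.7] staple [ 39.2  13.1 152.7] staple far/near [ 41.5  13.2 154.7] [ 35.2  13.4 154.7] body top front edge [ 25.    0.6 151.7] hole [ 24.7  15.9 164.7]
```

Staple is about 38 mm from the origin. I'll advance 3 mm, then lift straight up.

```bash
python3 -m handwheel '[{"xyz":[1.5,0,0],"dr":[0,0,0],"grip":-1},{"xyz":[1.5,0,0],"dr":[0,0,0],"grip":-1},{"xyz":[0,0,0],"dr":[0,0,0],"grip":-1},{"xyz":[0,0,0],"dr":[0,0,0],"grip":-1}]';python3 -m handwheel '[{"xyz":[0,0,-2],"dr":[0,0,0],"grip":-1},{"xyz":[0,0,-2],"dr":[0,0,0],"grip":-1},{"xyz":[0,0,-2],"dr":[0,0,0],"grip":-1},{"xyz":[0,0,-2],"dr":[0,0,0],"grip":-1}]'
```

```text
time_s: 13.85
eef_pos: [0.487, -0.0917, 0.2337]
ee_rot: [[0.173, 0.985, -0.0], [0.985, -0.173, -0.0], [-0.0, -0.0, -1.0]]
wrist_force: [-0.1, 0.5, -3.2]
finger_gap: 0.0497
grasp_force: 34.8
time_s: 14.18
eef_pos: [0.4871, -0.0918, 0.242]
ee_rot: [[0.173, 0.985, 0.0], [0.985, -0.173, -0.0], [-0.0, 0.0, -1.0]]
wrist_force: [0.3, -0.0, -3.9]
finger_gap: 0.0495
grasp_force: 34.8
```

Free so far: the force is only the lock's weight. Lifting on.

```bash
python3 -m handwheel '[{"xyz":[0,0,-3],"dr":[0,0,0],"grip":-1},{"xyz":[0,0,-3],"dr":[0,0,0],"grip":-1},{"xyz":[0,0,-3],"dr":[0,0,0],"grip":-1},{"xyz":[0,0,-3],"dr":[0,0,0],"grip":-1},{"xyz":[0,0,-3],"dr":[0,0,0],"grip":-1}]';python3 -m handwheel '[{"xyz":[0,0,-5],"dr":[0,0,0],"grip":-1},{"xyz":[0,0,-10],"dr":[0,0,0],"grip":-1},{"xyz":[0,0,-15],"dr":[0,0,0],"grip":-1},{"xyz":[0,0,-15],"dr":[0,0,0],"grip":-1},{"xyz":[0,0,-15],"dr":[0,0,0],"grip":-1},{"xyz":[0,0,-15],"dr":[0,0,0],"grip":-1},{"xyz":[0,0,-15],"dr":[0,0,0],"grip":-1},{"xyz":[0,0,-15],"dr":[0,0,0],"grip":-1},{"xyz":[0,0,-10],"dr":[0,0,0],"grip":-1},{"xyz":[0,0,-5],"dr":[0,0,0],"grip":-1},{"xyz":[0,0,0],"dr":[0,0,0],"grip":-1},{"xyz":[0,0,0],"dr":[0,0,0],"grip":-1},{"xyz":[0,0,0],"dr":[0,0,0],"grip":-1},{"xyz":[0,0,0],"dr":[0,0,0],"grip":-1}]'
python3 - <<'E'
from h import *
grab("wrist","pics/f_wrist");grab("side","pics/f_side");a=cv2.imread("pics/f_wrist.png");b=cv2.imread("pics/f_side.png")
cv2.imwrite("pics/f.png",np.hstack([cv2.resize(a,(400,300)),cv2.resize(b,(400,300))]))
E
```

```text
time_s: 14.6
eef_pos: [0.4871, -0.0917, 0.2571]
ee_rot: [[0.173, 0.985, 0.0], [0.985, -0.173, -0.0], [0.0, 0.0, -1.0]]
wrist_force: [0.3, -0.7, -4.4]
finger_gap: 0.0498
grasp_force: 34.8
time_s: 15.77
eef_pos: [0.4867, -0.0916, 0.3757]
ee_rot: [[0.173, 0.985, -0.002], [0.985, -0.173, 0.001], [0.001, -0.002, -1.0]]
wrist_force: [0.2, 0.4, -4.4]
finger_gap: 0.0497
grasp_force: 34.8
```

View pics/f.png

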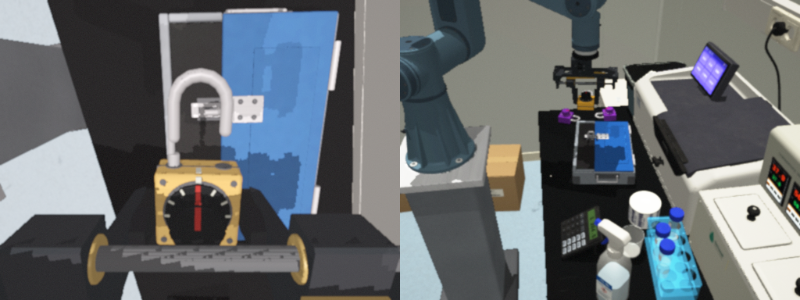

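The padlock hangs open and level in the gripper, with the dial at (197,205) and the toe at (225,130) clear of the body. The staple is left behind and the bystanders are in place. The underside is at about 0.198 m.

```bash
python3 -c "
from h import *
print(r.sign_off())"
```

```text
the job is handed in; nothing more can be done
None
```

I turned the dial home, pulled the shackle fully open and slipped the lock off the staple; the gripper now holds it open, level and dial up, about 14 cm above the box, and the job is handed in (no verdict was returned).

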